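# Brush out a biscuit-fired bottle and hold its blow-out air on

## Robot

A 6-joint arm with a two-finger parallel gripper is mounted at the origin on the work surface. World frame = base frame: x ahead of the robot, y to its left, z up, the work surface at z = 0. Lengths are in m, angles in rad, forces in N, time in s.
With the tool pointing down it reaches from about 0.375 to 0.9 m from the base axis. Payload 3.1 kg.
Tool frame: the origin (TCP) lies at the very end of the fingers, on their centre line; the grasp point (between the pads) lies manip.tcp_to_grasp behind it (manip.tcp_to_grasp is the distance from the TCP to the grasp point, in m); z points along the fingers, y is the line along which they close (so a half turn about z gives the same grasp; the last joint's range is limited). The gripper opens to 87 mm and grips with 3 to 60 N. Pads are 19 mm wide; open, the fingers measure 117 mm over their backs; the gripper's body (75 mm by 190 mm) begins 51 mm behind the grasp point.
Start: joints at [0.93, 0.527, 1.433, -0, 1.181, -0.178], TCP at [0.278, 0.56, 0.223] pointing down, gripper open.
Joint ranges: [-3.08, 3.08], [-0.75, 2.2], [0.22, 2.44], [-1.43, 4.57], [0, 2.65], [-2.85, 2.85]. Speed limits (rad/s): [2.79, 2.79, 3.14, 3.14, 3.14, 3.14].

## Interface

Orientations are given as a rotation vector (axis times angle).
In Python, from plant import status, cams, manip gives the robot as it stands.
- The arm moves only by the tool step_arm, never from a script. Its arguments are lists of equal length, an entry for each row: "xyz": the shift along the world's x, y, z in mm, a list of three; "yaw": the turn about the world's z in rad; "jaw": the gripper command: -1 is shut, 1 is fully open, values between are in proportion. In form: {"xyz": [[dx, dy, dz], ...], "yaw": [yaw, ...], "jaw": [jaw, ...]}. A call has exactly 10 rows; each row is the pose to reach, as a shift and turn from the pose commanded when the call began; what a row does not reach only later rows make up. A row lasts 1/8 s, in which the tool goes at most 62.5 mm and 10.7 degrees, less where a joint would pass 70% of its speed; a pose out of reach is approached as far as the arm can. A call with a gripper value outside its range is refused whole. The fingers move at their own pace and stop on an object; "newtons" is the grip in N (left out, the last holds). Time passes only in rows, so rows that repeat a pose let the fingers close, or fill a call up. It gives the time, the measured TCP pose, the force, the opening and the grip force at its end, in the units of the state.
- status.read_state(): the state, without advancing time (a new reading comes with each control period).
- cams.snapshot(name): name is "scene" or "top" or "wrist"; returns a dict with "pixels" (420x560x3 uint8, red, green, blue), "depth" (420x560 float32, m along the optical axis (not along the pixel's ray), 0 where there is no reading), "mtx" (3x3 intrinsics, pixels), "rvec" (rotation vector, rad) and "tvec" (3), from world to camera coordinates, as OpenCV has them. Camera axes: x right, y down, z forward; pixel columns grow to the right and rows downward; lengths in m; the calibration is good to about 2 mm. A picture is of the moment at which its call begins.
- manip.close_job(): hands the job in; it is judged then, once.
The state is a dict: "time_s": time; "q": joint angles; "joint_vel": joint speeds; "tau": joint torques, N m; "eef_pos": TCP position; "tool_rot": TCP orientation; "wrist_force": force on the tool from outside, world axes, zero at the start; "wrist_torque": the same for the moment, N m; "gripper_width": finger opening in m; "gripper_force": force on a finger pad.
Only numpy, scipy, OpenCV 4.12 (cv2) and the standard library are available. Lean on these libraries where they do the work, as an engineer would, in place of code of your own. Each camera call takes 0.05 s, during which the arm holds its last target. There are 200 camera calls.

## Task

The unglazed bottle on the blow-out stand has to be cleaned inside before glazing. Take the bottle brush from its jar and scrub the bottle with two full strokes (down to the floor, up to the neck, down to the floor and up again), stand the brush back in its jar and let go of it. Then press the stand's air lever gently right down to its stop with the fingers and keep it there: finish while holding the lever down, with the bottle still standing on its rest and everything else on the bench left in place.

Things in the scene. Friction and masses are not known exactly. Their poses are not given: they have to be found in the camera images.
- stand: the blow-out stand, fixed to the bench: a grey steel plate 240 (x) x 340 (y) x 12 mm; origin under the plate's centre, its z up, its -x edge is the front. On the plate: a round black rubber ware rest (diameter 110), behind it (+x) a slim post with a downward air nozzle, and at the other end (+y) an air regulator at the back and a lever valve in front of it
- ware_rest (a point): centre of the top of the rubber ware rest, 22 mm above the bench
- nozzle_tip (a point): tip of the brass air nozzle, 171 mm above the bench and 46 mm behind (stand +x) the rest's axis, pointing at the bottle's mouth; the nozzle's arm rises to 195 mm farther back, the post stands 88 mm behind the axis
- bottle: pale biscuit-fired bottle, loose on the ware rest, 115 mm tall, belly diameter 92, foot 68, fragile and easily knocked over (about 0.3 kg); origin at the centre of its underside, z up. Inside: floor 6 mm above the origin, narrowest opening (the neck, 98 mm up) 56 mm across
- bottle_mouth (a point): centre of the bottle's mouth, 115 mm above its underside
- brush_jar: plain white stoneware jar without lid, loose, 85 mm tall, outer diameter 60, bore 50 mm, floor 6 mm thick; the brush stands in it. Origin at the centre of its underside. It may change places with the glaze jar
- brush_grip (a point): middle of the bottle brush's wooden handle (diameter 20, 94 mm long), 205 mm above the brush's foot. The brush stands upright, foot down, 252 mm long, about 70 g: head of bristles (stiff) diameter 38 and 91 mm long at the bottom, then a wire stem, then the handle. z runs from foot to handle end
- brush_tip (a point): centre of the flat underside (foot) of the brush head
- air_lever (a joint): angle of the spring-return air lever: 0 released (up), 0.35 rad fully down on its stop. Its hinge is across the stand, 100 mm behind the paddle's centre (stand +x), so the paddle swings down and a little to the front; pressing at the paddle's centre takes about 4 N at first and 10 N at the stop; it springs back when let go
- lever_paddle (a point): black plastic paddle of the air lever, 70 mm long (along the stand's x) and 26 wide; this point is the centre of its top face. Released it slopes 0.384 rad, the front end higher, and its centre is about 124 mm above the bench; fully down it is almost level and its centre has gone 34 mm lower and 9 mm to the front (stand -x)
- glaze_jar: bystander: lidded glaze jar, diameter 62, 85 mm tall
- mug: bystander: unglazed mug, diameter 80, 85 mm tall
- bowl: bystander: unglazed bowl, diameter 130, 60 mm tall
- kiln_post: bystander: square kiln post, 38 x 38 x 100 mm, upright
- rib: bystander: flat wooden rib, 50 x 110 x 9 mm
- loop_tool: bystander: trimming tool with wooden handle, lying, 175 mm long
- bud_vase: bystander: small clay vase, diameter 68, 80 mm tall

How it is judged:
On the way, in this order (a step that is already met when the one before it is completed fails the run):
1. the brush's foot is down by the bottle's floor (z of brush_tip in the frame of bottle below 0.022 m and horizontal distance between brush_tip and bottle below 0.035 m), for 0.05 s.
2. the brush is drawn up to the neck (z of brush_tip in the frame of bottle above 0.06 m and horizontal distance between brush_tip and bottle below 0.035 m), for 0.05 s.
3. the brush's foot is down by the floor a second time (all of step 1), for 0.05 s.
4. the brush is drawn up again (all of step 2), for 0.05 s.
5. the brush stands in its jar, let go (z of brush_tip in the frame of brush_jar below 0.016 m and horizontal distance between brush_tip and brush_jar below 0.02 m and contact force between the fingers and anything else below 0.1 N), for 0.2 s.
6. the air lever is down on its stop, pressed by the fingers (value of joint air_lever above 0.31 rad and contact force between the fingers and air_lever above 3 N), for 0.5 s.
At the end, for the whole second after the job is handed in: Fingers press the paddle (over 3 N), lever past 0.31 of 0.35 rad; brush let go, foot within 10 mm of its jar's floor, leaning under 0.3 rad; jar upright, within 40 mm of its place; bottle upright on the ware rest, within 30 mm of its centre (all of step 6 and z of brush_tip in the frame of brush_jar below 0.016 m and horizontal distance between brush_tip and brush_jar below 0.02 m and angle between brush_tip's own z axis and vertical below 0.3 rad and angle between each of brush_jar, bottle's own z axis and vertical below 0.1 rad and height (world z) of brush_jar below 0.01 m and distance of brush_jar from where it was at the start of the episode below 0.04 m and horizontal distance between bottle and ware_rest below 0.03 m and z of bottle in the frame of ware_rest below 0.006 m); the arm keeps its last pose, push and grip.
It fails at once if the bottle is tipped or lifted off its rest (angle between bottle's own z axis and vertical above 0.3 rad or z of bottle in the frame of ware_rest above 0.015 m).
It fails at once if the lever is forced hard against its stop (over 60 N) (contact force between anything else and air_lever above 60 N).
It fails at once if a bystander is shifted by more than 30 mm (distance of any of glaze_jar, mug, bowl, kiln_post, rib, loop_tool, bud_vase from where it was at the start of the episode above 0.03 m).
It also fails if it takes over 64 s, if anything falls off the work surface, if the arm or the gripper's body presses on something with over 40 N, if the wrist force passes 120 N, or if a joint passes its speed limit or range.

## Working session

There is one attempt and no reset: what is moved stays moved. The work goes in short steps, Python scripts to look and compute and a tool call to move; the robot and the scene stay as the last step left them, time stands still between calls to the robot, and variables do not carry over. Pictures are saved under pics/ and viewed, at most 10 in all, crops included, and the job is handed in when it is done.

Besides the shell and the picture viewer there is one more tool, called after ">>>" by a JSON object that holds its "op" and its "data". step_arm: Moves the arm, as the interface text tells. Its arguments: {"type":"object","properties":{"xyz":{"type":"array","items":{"type":"array","items":{"type":"number"}}},"yaw":{"type":"array","items":{"type":"number"}},"jaw":{"type":"array","items":{"type":"number"}},"newtons":{"type":"number"}},"required":["xyz","yaw","jaw"]}

```bash
ls; mkdir -p pics
cat > h.py <<'E'
import numpy as np, cv2, pickle
from plant import status, cams, manip
def snap(name, f=None):
    s=cams.snapshot(name)
    if f: cv2.imwrite('pics/'+f, s['pixels'][:,:,::-1])
    return s
def world(s):
    "HxWx3 world points from depth"
    R=cv2.Rodrigues(np.array(s['rvec'],float))[0]; t=np.array(s['tvec'],float).ravel()
    K=np.array(s['mtx']); h,w=s['depth'].shape
    u,v=np.meshgrid(np.arange(w),np.arange(h)); d=s['depth']
    c=np.stack([(u-K[0,2])/K[0,0]*d,(v-K[1,2])/K[1,1]*d,d],-1)
    return (c-t)@R
E
python3 - <<'E'
from h import *
a=snap('scene','scene1.png'); b=snap('top','top1.png')
pickle.dump((a,b),open('s1.pkl','wb'))
for s in (a,b): 
    R=cv2.Rodrigues(np.array(s['rvec'],float))[0]; print(-R.T@np.array(s['tvec']).ravel(), R[2])
print(manip.tcp_to_grasp, status.read_state())
E
```

```text
pics
[1.30776122 0.71013905 1.06792768] [-0.55728799 -0.49647807 -0.66553709]
[0.30994873 0.0067029  1.23567881] [ 1.97831613e-01 -5.90950040e-04 -9.80235841e-01]
0.0187 {'time_s': 0.1, 'q': array([ 9.30488255e-01,  5.28383424e-01,  1.43380569e+00,  1.85099030e-05,
        1.18137814e+00, -1.78503513e-01]), 'joint_vel': array([-0.00062131, -0.00278396, -0.00098469, -0.00018724, -0.00158943,
        0.00047225]), 'tau': array([-9.61966471e-04, -4.40982449e+01, -1.77151358e+01,  6.34430023e-02,
        5.34508377e-02, -2.95286611e-05]), 'eef_pos': array([0.27804188, 0.55899985, 0.22165317]), 'tool_rot': array([-7.18799168e-01, -3.05743151e+00,  2.83393284e-03]), 'wrist_force': array([-0.17580571, -1.05967813, -0.30780189]), 'wrist_torque': array([-0.01061052,  0.00111585,  0.00795242]), 'gripper_force': 0.0, 'gripper_width': 0.0870254992080185}
```

View pics/scene1.png

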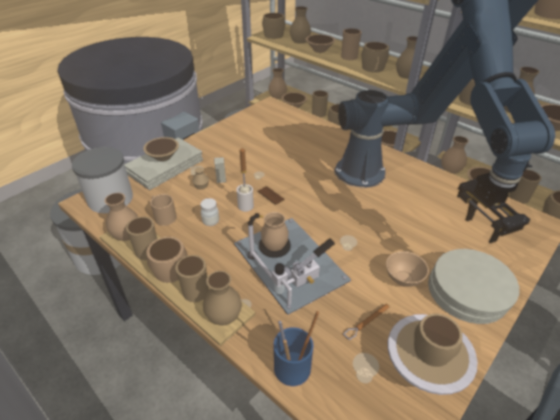

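View pics/top1.png

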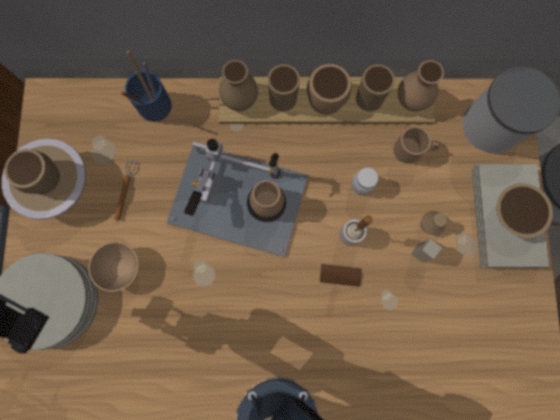

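The scene view shows the brush in the white jar (245,197), handle at (243,160), the bottle at (275,235) and the black paddle at (324,247). In the top view the jar is at (354,232), the bottle mouth at (266,193), the nozzle near (273,160) and the paddle at (193,203). +x is up and +y is left. Next I measure positions from depth.

```bash
cat > m.py <<'E'
from h import *
a,b=pickle.load(open('s1.pkl','rb'))
A,B=world(a),world(b)
def circ(P,box,z0,z1,n):
    x0,x1,y0,y1=box
    m=(P[...,0]>x0)&(P[...,0]<x1)&(P[...,1]>y0)&(P[...,1]<y1)&(P[...,2]>z0)&(P[...,2]<z1)
    p=P[m]
    if len(p)<3: print(n,len(p));return
    c,r=cv2.minEnclosingCircle(p[:,:2].astype(np.float32)); print(n,len(p),'circ',np.round(c,4),round(r,4),'mean',p.mean(0).round(4),'zmax',p[:,2].max().round(4))
for n,(u,v) in dict(jar=(354,232),handle=(366,221),bottle=(266,193),paddle=(193,203),glaze=(366,180),bud=(432,222),kiln=(430,250),plate=(215,225),rib=(341,275),noz=(273,160)).items(): print(n,B[v,u].round(4))
E
python3 m.py
```

```text
jar [ 0.472  -0.1926  0.0985]
handle [ 0.4745 -0.1928  0.2532]
bottle [0.59   0.0335 0.0283]
paddle [0.5409 0.2144 0.1282]
glaze [ 0.6111 -0.2304  0.0891]
bud [ 0.5044 -0.4066  0.0597]
kiln [ 0.4261 -0.3824  0.1004]
plate [0.5035 0.1736 0.0113]
rib [ 0.3678 -0.1692  0.0103]
noz [0.6333 0.0134 0.1933]
```

```bash
cat >> m.py <<'E'
print('----')
for P,nm in ((A,'scene'),(B,'top')):
    print(nm)
    circ(P,(.42,.53,-.25,-.14),.080,.089,'jar rim')
    for z in (.165,.185,.205,.225,.245): circ(P,(.43,.52,-.24,-.15),z-.01,z+.01,'handle %.3f'%z)
    circ(P,(.53,.65,-.02,.10),.131,.141,'mouth')
    circ(P,(.52,.65,-.04,.12),.068,.082,'belly')
    circ(P,(.62,.70,-.02,.06),.168,.21,'nozzle')
    circ(P,(.48,.60,.17,.26),.105,.15,'paddle')
    m=(P[...,2]>.007)&(P[...,2]<.016)&(P[...,0]>.42)&(P[...,0]<.76)&(P[...,1]>-.12)&(P[...,1]<.30)
    k=cv2.morphologyEx(m.astype(np.uint8),cv2.MORPH_OPEN,np.ones((3,3)))>0
    r=cv2.minAreaRect((P[k][:,:2]*1000).astype(np.float32)); print('plate',r)
E
python3 m.py | sed -n '/----/,$p'
python3 - <<'E'
from m import *
m=(B[...,0]>.47)&(B[...,0]<.60)&(B[...,1]>.16)&(B[...,1]<.26)&(B[...,2]>.1)&(b['pixels'].max(-1)<60)
p=B[m]; print('dark paddle',len(p)); c=p.mean(0); print(c.round(4)); U,S,V=np.linalg.svd(p-c); print(V.round(3)); print(((p-c)@V.T).min(0),((p-c)@V.T).max(0))
E
```

```text
----
scene
jar rim 51 circ [ 0.48   -0.1917] 0.0317 mean [ 0.4846 -0.1912  0.0833] zmax 0.0884
handle 0.165 17 circ [ 0.4809 -0.1919] 0.0097 mean [ 0.482  -0.1898  0.1673] zmax 0.1743
handle 0.185 27 circ [ 0.4827 -0.1893] 0.0104 mean [ 0.4838 -0.1894  0.184 ] zmax 0.1941
handle 0.205 24 circ [ 0.482  -0.1925] 0.009 mean [ 0.4824 -0.1906  0.2043] zmax 0.2135
handle 0.225 30 circ [ 0.4807 -0.1934] 0.0102 mean [ 0.4833 -0.1907  0.2244] zmax 0.2348
handle 0.245 35 circ [ 0.4805 -0.194 ] 0.0112 mean [ 0.4814 -0.1911  0.2461] zmax 0.2547
mouth 81 circ [0.5655 0.0336] 0.0364 mean [0.5642 0.0313 0.1341] zmax 0.1383
belly 123 circ [0.5873 0.0333] 0.0645 mean [0.5799 0.0446 0.075 ] zmax 0.0817
nozzle 70 circ [0.6396 0.0154] 0.0204 mean [0.6414 0.017  0.1821] zmax 0.1911
paddle 191 circ [0.5521 0.2209] 0.038 mean [0.5473 0.2198 0.1208] zmax 0.1386
plate ((580.0232543945312, 115.5904769897461), (341.2852783203125, 241.6720428466797), 74.13470458984375)
top
jar rim 138 circ [ 0.4789 -0.1954] 0.03 mean [ 0.4761 -0.1894  0.0844] zmax 0.0883
handle 0.165 16 circ [ 0.479  -0.1949] 0.0103 mean [ 0.47
[... 2482 characters left out ...]
56] zmax 0.2333
handle 0.245 27 circ [ 0.4781 -0.1949] 0.01 mean [ 0.4757 -0.1907  0.2471] zmax 0.2549
mouth 159 circ [0.5919 0.0247] 0.0617 mean [0.5704 0.0315 0.1363] zmax 0.1408
belly 76 circ [0.5848 0.0269] 0.0659 mean [0.551  0.0283 0.0775] zmax 0.082
nozzle 96 circ [0.6396 0.0134] 0.0202 mean [0.6368 0.0141 0.1865] zmax 0.1947
paddle 281 circ [0.5491 0.2142] 0.0388 mean [0.5452 0.2165 0.1239] zmax 0.1407
plate ((580.63671875, 114.46221160888672), (340.0950622558594, 240.16427612304688), 73.9581298828125)
dark paddle 222
[0.5421 0.2159 0.1255]
[[-0.9    0.244  0.361]
 [ 0.319  0.933  0.166]
 [ 0.297 -0.265  0.918]]
[-0.03674769 -0.011444   -0.01053456] [0.03062754 0.01253606 0.00554772]
```

```bash
python3 - > o.txt <<'E'
from m import *
print('=====')
# local stand frame
yaw=np.radians(-16.0); c=np.array([.5804,.115]); R2=np.array([[np.cos(yaw),-np.sin(yaw)],[np.sin(yaw),np.cos(yaw)]])
for P,img,nm in ((A,a,'scene'),(B,b,'top')):
    L=(P[...,:2]-c)@R2; 
    # height map in stand frame, 20mm cells
    H=np.zeros((15,20))
    ix=((L[...,0]+.15)/.02).astype(int); iy=((L[...,1]+.2)/.02).astype(int)
    ok=(L[...,0]>-.15)&(L[...,0]<.15)&(L[...,1]>-.2)&(L[...,1]<.2)
    np.maximum.at(H,(ix[ok],iy[ok]),P[ok][:,2]); print(nm,'rows x -150..150, cols y -200..200'); print((H*1000).astype(int))
    m=ok&(P[...,2]>.125)&(P[...,2]<.142)&(abs(L[...,1]+.08)<.05)&(L[...,0]<.03)
    p=P[m]; l=L[m]; print('mouth',len(p),l.min(0),l.max(0), p[:,2].max())
    hull=cv2.convexHull((p[:,:2]*1e4).astype(np.float32))[:,0]; print(cv2.fitEllipse(hull), c)
    # rubber rest: dark at z .018-.026
    m=ok&(P[...,2]>.017)&(P[...,2]<.027)&(L[...,1]<0)
    l=L[m]; print('rest',len(l),l.min(0),l.max(0),cv2.minEnclosingCircle(l.astype(np.float32)))
E
sed -n '/=====/,$p' o.txt
```

```text
=====
scene rows x -150..150, cols y -200..200
[[  2   2   3   0   1   0   1   1   3   0   0   2   3   2   3   1   5   3
    1   1]
 [  3  13  13  14  13  13  15  14  11  17   0  13  14  11  13  14  12  14
   13   4]
 [  0  15  16  15  15  14  13  16  13  14  13  13  12  12 136 131  14  15
   13   2]
 [  0  12  14  12  13  13  13  15  14  13  13  10  14 134 138 131  15  16
   13   4]
 [  0   0   0   0  13  14  15  12  14  14  14  12  10 124 128 126  15  15
   14   2]
 [  0   0   0   0   0  18  76  25  16  14  14  13   0 116 119 117  15  15
   13   3]
 [  0   0   0  73 137 136 136 135  22  12  14  14   0  60 111  62  15  13
   14   3]
 [  3   0   0  94 137   0   0 135  89  16  13  11   0  86 100  64  45  13
   14   2]
 [  1  13  12  10 137   0 115 138  84  15  13  14  11  89  91  91  37  14
   14   5]
 [  0  13  14  21 135 137 135 135  24  13   0   0   0  91  87  88  13  13
   15   2]
 [  0   9  11  12  23 191 187  20  13  14  10   0   0   0 101  95  16  13
   14   0]
 [  4  11  13  13  12 190 191  12  12  16  11   0   0 127 129 121  14  14
   13   2]
 [  2  14  16  12  16 186 186  45
[... 1484 characters left out ...]
17 100 102  97  15  18
   16   6]
 [  7  16  17  18  16 194 193  16  17  16  16  18  18 130 132 107  16  20
   17   6]
 [  7  15  18  18  16 189 189  45  45  44  45  46  47 132 133 131  93  93
   16   5]
 [  7  15  18  16  16  23  13  18  14  16  16  16  17 105 131   0  14  12
   11   3]
 [  6   5   5   4   6   6   2   4   4   6   5   7   7   5   5   4   3   6
    5   5]]
mouth 129 [-0.02549579 -0.11764255] [ 0.02992449 -0.04976019] 0.1419536405737421
((5642.01123046875, 327.519775390625), (644.7786865234375, 687.6726684570312), 162.37379455566406) [0.5804 0.115 ]
rest 501 [-0.11860687 -0.17018719] [ 0.11690453 -0.0025619 ] ((-0.003795132040977478, -0.09004449844360352), 0.13119110465049744)
```

>>> {"op": "step_arm", "data": {"xyz": [[0,0,40],[0,0,90],[30,-40,110],[60,-90,110],[90,-140,110],[120,-190,110],[150,-240,110],[180,-290,110],[200,-340,110],[200,-390,110]], "yaw": [0,0,0,0.05,0.1,0.15,0.18,0.18,0.18,0.18], "jaw": [1,1,1,1,1,1,1,1,1,1]}}

```text
time_s: 1.35
eef_pos: [0.4797, 0.1675, 0.332]
tool_rot: [0.443, 3.11, -0.0]
wrist_force: [1.0, -0.6, 0.8]
gripper_width: 0.087
gripper_force: 0.0
```

>>> {"op": "step_arm", "data": {"xyz": [[0,-50,0],[0,-100,0],[0,-150,0],[0,-200,0],[0,-250,0],[0,-300,0],[1,-340,0],[1,-363,0],[1,-363,-20],[1,-363,-50]], "yaw": [0,0,0,0,0,0,0,0,0,0], "jaw": [1,1,1,1,1,1,1,1,1,1]}}

```text
time_s: 2.6
eef_pos: [0.4797, -0.1943, 0.2824]
tool_rot: [0.443, 3.108, -0.001]
wrist_force: [-0.6, 0.8, -0.8]
gripper_width: 0.0869
gripper_force: 0.0
```

>>> {"op": "step_arm", "data": {"xyz": [[0,0,-25],[0,0,-50],[0,0,-70],[0,0,-70],[0,0,-70],[0,0,-70],[0,0,-70],[0,0,-70],[0,0,-70],[0,0,-70]], "yaw": [0,0,0,0,0,0,0,0,0,0], "jaw": [1,1,1,1,0.3,-0.1,-0.4,-0.8,-1,-1], "newtons": 30}}

```text
time_s: 3.85
eef_pos: [0.4794, -0.1935, 0.2126]
tool_rot: [0.441, 3.11, -0.0]
wrist_force: [0.5, 0.1, 0.7]
gripper_width: 0.0351
gripper_force: 0.0
```

Run:
```python
from h import *
s=snap('scene','scene2.png'); A=world(s)
cv2.imwrite('pics/c2.png',cv2.resize(s['pixels'][110:230,180:320,::-1],None,fx=4,fy=4))
print(status.read_state())
```

```text
{'time_s': 3.9, 'q': array([-5.99944938e-01,  3.96275602e-01,  1.71223404e+00, -7.17183476e-06,
        1.03305852e+00, -1.88890407e+00]), 'joint_vel': array([-0.00092574,  0.00298053,  0.00031987,  0.00037575, -0.00114572,
       -0.00014085]), 'tau': array([ 3.04942434e-03, -3.56055272e+01, -1.54095876e+01, -5.06960833e-02,
        6.17889594e-02,  8.50770812e-05]), 'eef_pos': array([ 0.47943974, -0.19348022,  0.21255417]), 'tool_rot': array([ 4.41236643e-01,  3.11043306e+00, -2.57192026e-05]), 'wrist_force': array([ 0.8194146 ,  0.31330567, -0.15198556]), 'wrist_torque': array([ 0.01343607, -0.0152357 ,  0.01962713]), 'gripper_force': 0.0, 'gripper_width': 0.030740787555720444}
```

View pics/c2.png

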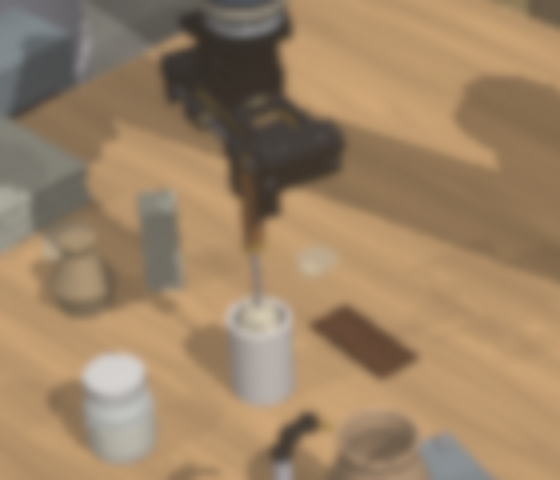

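The crop shows the fingers either side of the handle (about 255,190 in the crop) with the brush upright in its jar; they are still closing. I'll finish the grip, then lift.

>>> {"op": "step_arm", "data": {"xyz": [[0,0,0],[0,0,0],[0,0,0],[0,0,0],[0,0,10],[0,0,30],[0,0,60],[0,0,95],[0,0,130],[0,0,165]], "yaw": [0,0,0,0,0,0,0,0,0,0], "jaw": [-1,-1,-1,-1,-1,-1,-1,-1,-1,-1]}}

```text
time_s: 5.15
eef_pos: [0.4793, -0.1933, 0.3795]
tool_rot: [0.441, 3.11, -0.001]
wrist_force: [0.9, -0.4, -1.3]
gripper_width: 0.0197
gripper_force: 30.0
```

Run:
```python
from h import *
print(status.read_state()['eef_pos'],status.read_state()['gripper_width'],status.read_state()['gripper_force'])
for n in ('top','scene'):
    s=snap(n,n+'3.png'); P=world(s)
    for z in (.18,.20,.22,.24,.26,.30,.33,.35):
        m=(abs(P[...,0]-.479)<.05)&(abs(P[...,1]+.193)<.05)&(abs(P[...,2]-z)<.01); p=P[m]
        if len(p): print(n,z,len(p),p.mean(0).round(4),p.min(0).round(4),p.max(0).round(4))
    m=(abs(P[...,0]-.479)<.05)&(abs(P[...,1]+.193)<.05)&(P[...,2]>.12); print('zmin',P[m][:,2].min())
    m=(abs(P[...,0]-.479)<.05)&(abs(P[...,1]+.193)<.05)&(abs(P[...,2]-.085)<.006); print('jar',cv2.minEnclosingCircle(P[m][:,:2].astype(np.float32)),m.sum())
```

```text
[ 0.47925614 -0.19332137  0.37949921] 0.019660245593183405 29.979802267625928
top 0.26 1 [ 0.4819 -0.2045  0.2624] [ 0.4819 -0.2045  0.2624] [ 0.4819 -0.2045  0.2624]
zmin 0.26237856120569186
jar ((0.0, 0.0), 0.0) 0
scene 0.18 30 [ 0.4896 -0.186   0.1824] [ 0.4729 -0.207   0.1756] [ 0.4987 -0.1765  0.1897]
scene 0.2 47 [ 0.4918 -0.1843  0.2009] [ 0.4744 -0.2084  0.1913] [ 0.5025 -0.1738  0.2098]
scene 0.22 49 [ 0.4922 -0.1845  0.2198] [ 0.4722 -0.2052  0.2105] [ 0.5017 -0.1712  0.2293]
scene 0.24 55 [ 0.4905 -0.1839  0.2392] [ 0.4699 -0.201   0.2301] [ 0.5024 -0.174   0.2497]
scene 0.26 76 [ 0.4879 -0.1874  0.2609] [ 0.468  -0.2046  0.2505] [ 0.5007 -0.1745  0.2697]
scene 0.3 7 [ 0.4844 -0.1913  0.3012] [ 0.4823 -0.1944  0.2914] [ 0.4859 -0.1895  0.3084]
scene 0.33 17 [ 0.4868 -0.1882  0.3332] [ 0.4812 -0.1946  0.3205] [ 0.4936 -0.1789  0.3395]
scene 0.35 32 [ 0.4865 -0.1867  0.3501] [ 0.475  -0.1962  0.3411] [ 0.4941 -0.18    0.3594]
zmin 0.17563647477776484
jar ((0.47876402735710144, -0.19322127103805542), 0.03084162063896656) 53
```

>>> {"op": "step_arm", "data": {"xyz": [[0,30,5],[0,65,5],[10,100,5],[25,135,5],[45,170,5],[65,200,5],[80,220,5],[85,226,5],[85,226,5],[85,226,5]], "yaw": [0,0,0,0,0,0,0,0,0,0], "jaw": [-1,-1,-1,-1,-1,-1,-1,-1,-1,-1]}}

```text
time_s: 6.5
eef_pos: [0.5638, 0.0317, 0.3823]
tool_rot: [-0.443, -3.109, 0.001]
wrist_force: [-0.1, 0.2, -0.6]
gripper_width: 0.0193
gripper_force: 30.0
```

Run:
```python
from h import *
print(status.read_state()['eef_pos'])
s=snap('scene','scene4.png'); P=world(s)
cv2.imwrite('pics/c4.png',cv2.resize(s['pixels'][130:270,200:340,::-1],None,fx=4,fy=4))
c=np.array([.564,.033])
d=np.hypot(P[...,0]-c[0],P[...,1]-c[1])
def fit(m,n):
    p=P[m][:,:2]; q=np.linalg.lstsq(np.c_[2*p,np.ones(len(p))],(p**2).sum(1),rcond=None)[0]; print(n,len(p),q[:2].round(4),np.sqrt(q[2]+q[:2]@q[:2]).round(4))
fit((d<.035)&(P[...,2]>.185)&(P[...,2]<.255),'head')
fit((d<.04)&(P[...,2]>.131)&(P[...,2]<.142),'mouth')
fit((d<.06)&(P[...,2]>.06)&(P[...,2]<.09),'belly')
m=(d<.03)&(P[...,2]>.15); print(P[m][:,2].min())
```

```text
[0.5638302  0.03169736 0.38234812]
head 215 [0.5638 0.0341] 0.017
mouth 78 [0.5656 0.0335] 0.0327
belly 259 [0.566  0.0335] 0.0425
0.17302192276499445
```

View pics/c4.png

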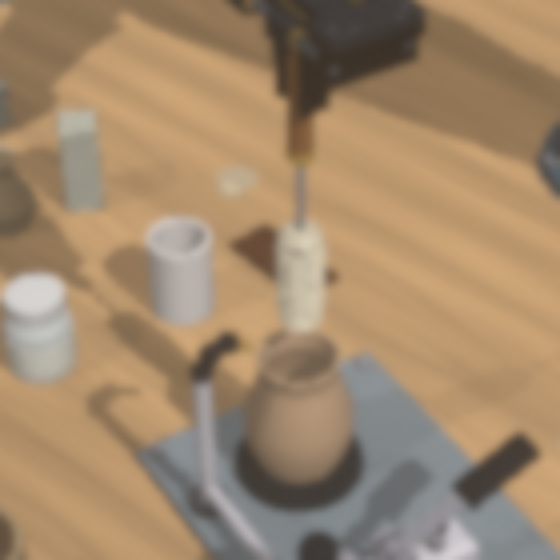

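The crop shows the brush upright above the bottle's mouth (head at 302,280 and mouth at 300,358 in the crop), and clear of the nozzle (230,343). The fit says 1.5 mm more in x. Lowering.

>>> {"op": "step_arm", "data": {"xyz": [[2,0,0],[2,0,-10],[2,0,-30],[2,0,-50],[2,0,-70],[2,0,-90],[2,0,-110],[2,0,-128],[2,0,-138],[2,0,-138]], "yaw": [0,0,0,0,0,0,0,0,0,0], "jaw": [-1,-1,-1,-1,-1,-1,-1,-1,-1,-1]}}

```text
time_s: 7.8
eef_pos: [0.5659, 0.0325, 0.2437]
tool_rot: [-0.441, -3.108, 0.0]
wrist_force: [0.9, 0.0, -0.9]
gripper_width: 0.0197
gripper_force: 30.0
```

>>> {"op": "step_arm", "data": {"xyz": [[0,0,-3],[0,0,-3],[0,0,-3],[0,0,10],[0,0,30],[0,0,50],[0,0,65],[0,0,65],[0,0,65],[0,0,65]], "yaw": [0,0,0,0,0,0,0,0,0,0], "jaw": [-1,-1,-1,-1,-1,-1,-1,-1,-1,-1]}}

```text
time_s: 9.05
eef_pos: [0.5659, 0.0326, 0.3086]
tool_rot: [-0.441, -3.108, 0.0]
wrist_force: [-0.2, 0.1, 0.5]
gripper_width: 0.0199
gripper_force: 30.0
```

>>> {"op": "step_arm", "data": {"xyz": [[0,0,-10],[0,0,-30],[0,0,-50],[0,0,-64],[0,0,-68],[0,0,-68],[0,0,-68],[0,0,-68],[0,0,-60],[0,0,-40]], "yaw": [0,0,0,0,0,0,0,0,0,0], "jaw": [-1,-1,-1,-1,-1,-1,-1,-1,-1,-1]}}

```text
time_s: 10.3
eef_pos: [0.5659, 0.0326, 0.2696]
tool_rot: [-0.441, -3.109, 0.0]
wrist_force: [0.2, -0.8, -1.4]
gripper_width: 0.0193
gripper_force: 30.0
```

>>> {"op": "step_arm", "data": {"xyz": [[0,0,20],[0,0,40],[0,0,40],[0,0,40],[0,0,55],[0,0,75],[0,0,95],[0,0,110],[0,0,110],[0,0,110]], "yaw": [0,0,0,0,0,0,0,0,0,0], "jaw": [-1,-1,-1,-1,-1,-1,-1,-1,-1,-1]}}

```text
time_s: 11.55
eef_pos: [0.566, 0.0326, 0.3788]
tool_rot: [-0.441, -3.109, -0.0]
wrist_force: [0.0, 0.6, -0.1]
gripper_width: 0.0195
gripper_force: 30.0
```

Run:
```python
from h import *
print(status.read_state()['eef_pos'])
s=snap('scene','scene5.png'); P=world(s)
c=np.array([.564,.033])
d=np.hypot(P[...,0]-c[0],P[...,1]-c[1])
def fit(m,n):
    p=P[m][:,:2]; q=np.linalg.lstsq(np.c_[2*p,np.ones(len(p))],(p**2).sum(1),rcond=None)[0]; print(n,len(p),q[:2].round(4),np.sqrt(q[2]+q[:2]@q[:2]).round(4))
for z in (.18,.2,.22,.24): fit((d<.035)&(abs(P[...,2]-z)<.012),'head%.2f'%z)
fit((d<.04)&(P[...,2]>.131)&(P[...,2]<.142),'mouth')
fit((d<.06)&(P[...,2]>.06)&(P[...,2]<.09),'belly')
m=(d<.03)&(P[...,2]>.145); print(np.sort(P[m][:,2])[:5])
```

```text
[0.56595617 0.03260128 0.37880112]
head0.18 48 [0.566  0.0353] 0.0151
head0.20 67 [0.5666 0.0353] 0.0165
head0.22 73 [0.5672 0.0359] 0.0161
head0.24 80 [0.5674 0.0357] 0.0156
mouth 68 [0.5654 0.0335] 0.0324
belly 274 [0.5658 0.0335] 0.0423
[0.16970433 0.17097584 0.17144886 0.17288108 0.17366068]
```

>>> {"op": "step_arm", "data": {"xyz": [[-10,-10,0],[-25,-35,0],[-45,-70,0],[-65,-110,0],[-80,-150,0],[-87,-190,0],[-87,-215,0],[-87,-226,0],[-87,-226,0],[-87,-226,0]], "yaw": [0,0,0,0,0,0,0,0,0,0], "jaw": [-1,-1,-1,-1,-1,-1,-1,-1,-1,-1]}}

```text
time_s: 12.85
eef_pos: [0.4792, -0.1924, 0.3794]
tool_rot: [-0.44, -3.11, -0.001]
wrist_force: [-0.6, -0.9, -1.0]
gripper_width: 0.0195
gripper_force: 30.0
```

Run:
```python
from h import *
print(status.read_state()['eef_pos'])
s=snap('scene','scene6.png'); P=world(s)
c=np.array([.479,-.193])
d=np.hypot(P[...,0]-c[0],P[...,1]-c[1])
def fit(m,n):
    p=P[m][:,:2]; q=np.linalg.lstsq(np.c_[2*p,np.ones(len(p))],(p**2).sum(1),rcond=None)[0]; print(n,len(p),q[:2].round(4),np.sqrt(q[2]+q[:2]@q[:2]).round(4))
for z in (.18,.2,.22,.24): fit((d<.035)&(abs(P[...,2]-z)<.012),'head%.2f'%z)
fit((d<.04)&(P[...,2]>.02)&(P[...,2]<.08),'jar')
fit((d<.04)&(P[...,2]>.08)&(P[...,2]<.09),'rim')
```

```text
[ 0.47923923 -0.19244893  0.37942381]
head0.18 41 [ 0.4813 -0.1882] 0.0136
head0.20 62 [ 0.4797 -0.1889] 0.0165
head0.22 61 [ 0.4792 -0.1896] 0.0166
head0.24 66 [ 0.4806 -0.1889] 0.0154
jar 277 [ 0.48   -0.1937] 0.0274
rim 48 [ 0.4797 -0.1929] 0.0271
```

>>> {"op": "step_arm", "data": {"xyz": [[0,-2,0],[0,-2,-20],[0,-2,-45],[0,-2,-70],[0,-2,-95],[0,-2,-120],[0,-2,-140],[0,-2,-155],[0,-2,-164],[0,-2,-164]], "yaw": [0,0,0,0,0,0,0,0,0,0], "jaw": [-1,-1,-1,-1,-1,-1,-1,-1,-1,-1]}}

```text
time_s: 14.15
eef_pos: [0.4793, -0.1953, 0.2152]
tool_rot: [-0.441, -3.11, -0.001]
wrist_force: [-0.4, -0.1, 0.2]
gripper_width: 0.0193
gripper_force: 30.0
```

>>> {"op": "step_arm", "data": {"xyz": [[0,0,0],[0,0,0],[0,0,0],[0,0,0],[0,0,0],[0,0,0],[0,0,0],[0,0,0],[0,0,0],[0,0,0]], "yaw": [0,0,0,0,0,0,0,0,0,0], "jaw": [-0.5,-0.2,0,0.3,0.6,1,1,1,1,1]}}

```text
time_s: 15.4
eef_pos: [0.4794, -0.1955, 0.2155]
tool_rot: [-0.441, -3.11, -0.0]
wrist_force: [0.3, 0.5, -0.2]
gripper_width: 0.087
gripper_force: 0.0
```

Run:
```python
from h import *
s=status.read_state(); print(s['eef_pos'],s['gripper_width'],s['wrist_force'])
s=snap('scene','scene7.png'); P=world(s)
cv2.imwrite('pics/c7.png',cv2.resize(s['pixels'][110:230,180:320,::-1],None,fx=4,fy=4))
```

```text
[ 0.47940858 -0.19546084  0.21552854] 0.0870305584616017 [ 0.31097955  0.45351177 -0.22762163]
```

View pics/c7.png

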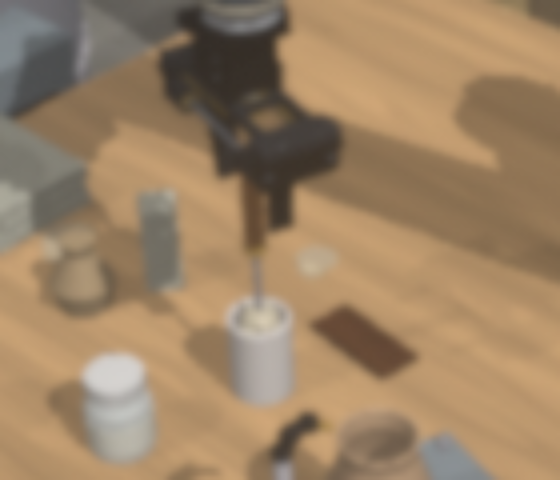

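The crop shows the brush upright in its jar (255,215), with the fingers open on both sides and clear of it. I'll rise while measuring the paddle from the first pictures.

>>> {"op": "step_arm", "data": {"xyz": [[0,0,20],[0,0,45],[0,0,75],[0,0,105],[0,0,125],[0,30,125],[10,70,125],[20,110,125],[30,160,125],[40,210,125]], "yaw": [0,0,0,0,0,0,0,0,0,0], "jaw": [1,1,1,1,1,1,1,0.5,0,-0.5]}}

```text
time_s: 16.7
eef_pos: [0.5196, 0.0159, 0.3406]
tool_rot: [0.442, 3.11, -0.0]
wrist_force: [1.4, 0.0, -0.1]
gripper_width: 0.0648
gripper_force: 0.0
```

```bash
python3 - > o.txt <<'E'
from m import *
print('=====')
yaw=np.radians(-16.0); c=np.array([.5804,.115]); R2=np.array([[np.cos(yaw),-np.sin(yaw)],[np.sin(yaw),np.cos(yaw)]])
for P,img,nm in ((A,a,'scene'),(B,b,'top')):
    L=(P[...,:2]-c)@R2
    m=(L[...,0]>-.13)&(L[...,0]<-.01)&(abs(L[...,1]-.085)<.03)&(P[...,2]>.105)&(img['pixels'].max(-1)<75)
    l=L[m]; z=P[m][:,2]
    q=np.linalg.lstsq(np.c_[l,np.ones(len(l))],z,rcond=None)[0]; r=z-np.c_[l,np.ones(len(l))]@q
    k=abs(r)<.004; q=np.linalg.lstsq(np.c_[l[k],np.ones(k.sum())],z[k],rcond=None)[0]
    print(nm,m.sum(),k.sum(),q.round(4),np.percentile(l[k],[1,50,99],axis=0).round(4).tolist())
    ctr=c+R2@np.array([(.124-q[2]-q[1]*.086)/q[0],np.mean(np.percentile(l[k][:,1],[1,99]))]); print('centre by z=.124',ctr.round(4), 'by extent',(c+R2@np.mean(np.percentile(l[k],[1,99],axis=0),axis=0)).round(4))
E
sed -n '/=====/,$p' o.txt
python3 - <<'E'
from h import *
s=status.read_state(); print(s['eef_pos'],s['gripper_width'],s['q'])
s=snap('top','top8.png'); P=world(s)
for z in (.17,.20,.23,.25):
    m=(abs(P[...,0]-.479)<.05)&(abs(P[...,1]+.193)<.05)&(abs(P[...,2]-z)<.012); p=P[m]
    if len(p): print(z,len(p),p.mean(0).round(4))
E
```

```text
=====
scene 107 98 [-0.3791  0.0651  0.0929] [[-0.0871, 0.0807], [-0.0588, 0.0908], [-0.0314, 0.1007]]
centre by z=.124 [0.5407 0.2208] by extent [0.5485 0.2185]
top 242 201 [-0.3823  0.0934  0.0928] [[-0.0932, 0.0764], [-0.0625, 0.0872], [-0.031, 0.0992]]
centre by z=.124 [0.5463 0.2162] by extent [0.5449 0.2166]
[0.51961171 0.01592372 0.34059542] 0.06478273806456693 [-1.84528385e-01  2.58449547e-01  1.53174006e+00 -2.25817856e-05
  1.35104970e+00 -1.47292804e+00]
0.17 15 [ 0.4762 -0.1866  0.1717]
0.2 19 [ 0.4776 -0.1857  0.1991]
0.23 21 [ 0.4761 -0.1866  0.2303]
0.25 75 [ 0.4799 -0.1906  0.2547]
```

>>> {"op": "step_arm", "data": {"xyz": [[3,40,0],[8,80,0],[13,120,0],[17,160,-20],[21,190,-50],[21,202,-85],[21,202,-120],[21,202,-150],[21,202,-175],[21,202,-190]], "yaw": [0,0,0,0,0,0,0,0,0,0], "jaw": [-1,-1,-1,-1,-1,-1,-1,-1,-1,-1], "newtons": 15}}

```text
time_s: 18.0
eef_pos: [0.5398, 0.2162, 0.1491]
tool_rot: [-0.441, -3.109, 0.001]
wrist_force: [0.1, -0.2, 0.2]
gripper_width: 0.0004
gripper_force: 0.0
```

Run:
```python
from h import *
s=status.read_state(); print(s['eef_pos'],s['gripper_width'],s['wrist_force'])
s=snap('scene','scene9.png')
cv2.imwrite('pics/c9.png',cv2.resize(s['pixels'][170:310,240:400,::-1],None,fx=4,fy=4))
```

```text
[0.539847   0.21623377 0.14913799] 0.00036859912511316153 [ 0.06196408 -0.19384675  0.20539338]
```

View pics/c9.png

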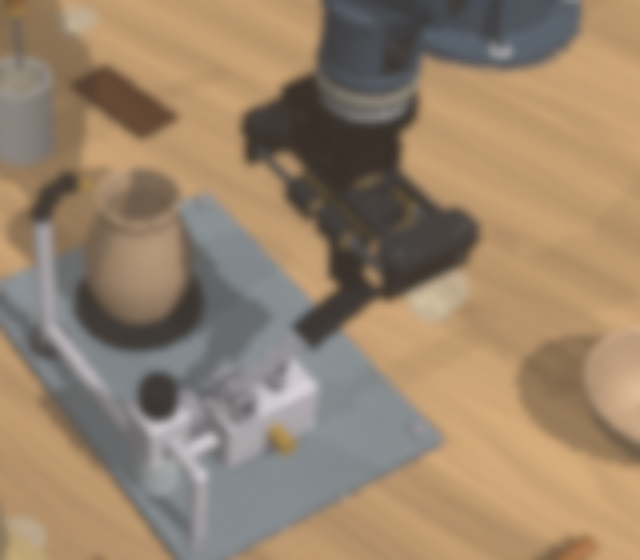

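The crop shows the closed fingers just above the paddle (345,290), with the bottle upright on its rest (140,255). Now I press in small steps.

>>> {"op": "step_arm", "data": {"xyz": [[1,1,-8],[1,1,-14],[1,1,-20],[1,1,-24],[1,1,-28],[1,1,-32],[1,1,-36],[1,1,-40],[1,1,-40],[1,1,-40]], "yaw": [0,0,0,0,0,0,0,0,0,0], "jaw": [-1,-1,-1,-1,-1,-1,-1,-1,-1,-1]}}

```text
time_s: 19.3
eef_pos: [0.5406, 0.2178, 0.1107]
tool_rot: [-0.441, -3.109, -0.0]
wrist_force: [-1.8, 1.8, 6.5]
gripper_width: 0.0003
gripper_force: 2.6
```

>>> {"op": "step_arm", "data": {"xyz": [[0,0,-3],[0,0,-6],[0,0,-9],[0,0,-11],[0,0,-13],[0,0,-15],[0,0,-16],[0,0,-16],[0,0,-16],[0,0,-16]], "yaw": [0,0,0,0,0,0,0,0,0,0], "jaw": [-1,-1,-1,-1,-1,-1,-1,-1,-1,-1]}}

```text
time_s: 20.55
eef_pos: [0.5386, 0.2183, 0.0947]
tool_rot: [-0.441, -3.105, -0.0]
wrist_force: [-5.8, 2.5, 8.5]
gripper_width: 0.0006
gripper_force: 3.9
```

>>> {"op": "step_arm", "data": {"xyz": [[-1,0,-1],[-2,1,-2],[-3,1,-3],[-3,1,-4],[-3,1,-5],[-3,1,-5],[-3,1,-5],[-3,1,-5],[-3,1,-5],[-3,1,-5]], "yaw": [0,0,0,0,0,0,0,0,0,0], "jaw": [-1,-1,-1,-1,-1,-1,-1,-1,-1,-1]}}

```text
time_s: 21.8
eef_pos: [0.5381, 0.2185, 0.0908]
tool_rot: [-0.441, -3.11, 0.0]
wrist_force: [-2.8, -0.5, 12.1]
gripper_width: 0.0008
gripper_force: 5.7
```

>>> {"op": "step_arm", "data": {"xyz": [[0,0,-1],[0,0,-1],[0,0,-1],[0,0,-2],[0,0,-2],[0,0,-2],[0,0,-2],[0,0,-2],[0,0,-2],[0,0,-2]], "yaw": [0,0,0,0,0,0,0,0,0,0], "jaw": [-1,-1,-1,-1,-1,-1,-1,-1,-1,-1]}}

```text
time_s: 23.05
eef_pos: [0.538, 0.2185, 0.0904]
tool_rot: [0.441, 3.11, -0.0]
wrist_force: [-4.9, -1.4, 20.0]
gripper_width: 0.0004
gripper_force: 10.5
```

Run:
```python
from h import *
s=status.read_state(); print(s['eef_pos'],s['wrist_force'])
s=snap('scene','scene10.png'); P=world(s)
def fit(c,r,z0,z1,n):
    d=np.hypot(P[...,0]-c[0],P[...,1]-c[1]); m=(d<r)&(P[...,2]>z0)&(P[...,2]<z1)
    p=P[m][:,:2]; q=np.linalg.lstsq(np.c_[2*p,np.ones(len(p))],(p**2).sum(1),rcond=None)[0]; print(n,len(p),q[:2].round(4),P[m][:,2].max())
fit((.564,.033),.06,.06,.09,'belly'); fit((.564,.033),.04,.131,.142,'mouth')
fit((.479,-.193),.04,.02,.08,'jar'); fit((.479,-.193),.04,.16,.2,'handle lo'); fit((.479,-.193),.04,.22,.27,'handle hi')
```

```text
[0.53804931 0.21851202 0.09036915] [-4.92499711 -1.42581941 19.95224761]
belly 263 [0.5655 0.0336] 0.08973427477187472
mouth 81 [0.5661 0.0337] 0.14012035583131394
jar 229 [ 0.4803 -0.1924] 0.07999353618617971
handle lo 51 [ 0.4825 -0.1896] 0.1995989726650827
handle hi 65 [ 0.4827 -0.1905] 0.25858330747931363
```

View pics/scene10.png

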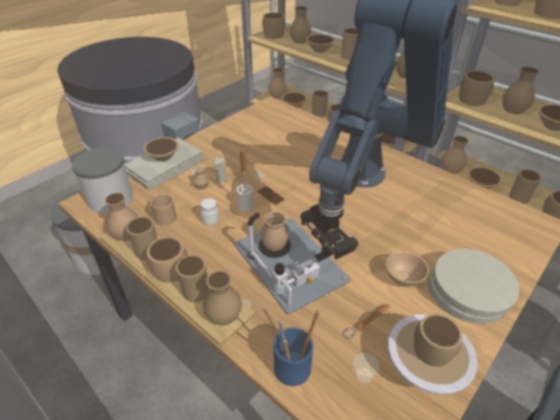

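The picture shows the fingers holding the paddle down (322,256), the bottle on its rest (275,233), the brush upright in its jar (244,185), and the bystanders where they were. Handing in.

```bash
python3 -c "
from plant import manip
print(manip.close_job())"
```

```text
the job is handed in; nothing more can be done
None
```

The job is handed in, no verdict shown: bottle scrubbed with two full strokes and still on its rest, brush let go upright in its jar, and the air lever held on its stop at about 20 N.

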